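Take the child-safe cap off the vitamin tub

TASK

Open the orange vitamin tub: squeeze both red side tabs of its safety cap fully in, keep them squeezed while you turn the cap counter-clockwise (seen from above) until you feel it meet its stop, then lift it off; do not wrench it hard into the stop or pull while it is still caught. Set the cap down gently, upright, in the middle of the blue ceramic dish, let go of it, and leave the other things on the dresser where they stand.

Things in the scene. Friction and masses are not known exactly. Their poses are not given: they have to be found in the camera images.
- tub: Vitamin tub: orange cylinder, 84 mm diameter, pale band, on a black suction foot (104 mm diameter, 6 mm thick) that holds it immovably on the dresser. Origin: centre of its underside, on the dresser top; z up along its axis. The tub is 75 mm high; a blue collar stands on it, 84 mm outer and 68 mm inner diameter, its top 98 mm above the origin, round the lower part of the cap.
- collar_top (a point): On the tub's axis, 98 mm above the dresser, level with the collar's top; axes as the tub's. The collar has notches at +y and -y for the feet of the cap's tabs: the cap turns only with both tabs over 5 mm in. A bayonet inside lets the cap lift only when it is turned counter-clockwise (seen from above) to within 0.08 rad of a hard stop.
- bayonet: The hidden bayonet inside the collar, fixed in the tub; origin on the tub's axis, 75 mm above the dresser, axes as the tub's. Its hard stop lies 0.5 to 1.45 rad of turn from the start, new every time, unseen: feel it as a rise of the moment about the vertical. Turning freely takes under 0.1 N m; 0.2 to 0.3 N m against the stop is enough. Over 25 N between cap and bayonet is forcing.
- cap: White safety cap, 55 to 100 g, loose. Origin: centre of its underside; z up its axis. Plug 51 mm diameter from 0 to 13 mm (hidden lugs at +x, -x, 63 mm across), flange 65 mm diameter from 13 to 16 mm, head 50 (x) by 37 (y) mm from 16 to 52 mm, red tabs on its +y and -y sides. At the start its origin is 75 mm above the dresser, the collar's top 23 mm above its origin, its axes along the tub's.
- cap_grip (a point): On the cap's axis, 46 mm above its underside, between the tabs: where to put the TCP. Axes as the cap's. The tabs are flat upright plates 22 mm wide (along x), 17 to 56 mm above the underside, outer faces 63 mm apart, 51 mm when squeezed. A foot on each, 17 to 22 mm up, sticks out 7 mm farther into the collar's notch. Grip above the collar, fingers closing along y.
- tab_a (a joint): The red tab on the cap's +y side: 0 = out, 0.006 m = pressed fully in. A spring pushes it out with 4 N at 0 and about 9 N fully in; a grip of 25 to 30 N is ample.
- tab_b (a joint): The red tab on the cap's -y side, the same.
- dish: Round blue ceramic dish, fixed on the dresser, 132 mm across at its 13 mm high rim, flat inner floor about 112 mm across lying 5 mm above the dresser. Origin: centre of its underside; z up.
- hedgehog: Brown ceramic hedgehog with a white snout, loose, about 62 mm wide, 80 mm long and 46 mm high. Origin: under its centre. Leave it alone.
- pyramid: Wooden stacking pyramid of coloured rings with a ball on top, loose, 84 mm in diameter, 110 mm high. Origin: centre of its underside. Leave it alone.
- night_light: Small night light with a white base and a yellow dome, loose, 60 x 70 mm, 80 mm high. Origin: centre of its underside. Leave it alone.
- baby_bottle: Glass baby bottle, loose, 58 mm in diameter, 140 mm high. Origin: centre of its underside. Leave it alone.

How it is judged:
On the way, in this order (a step that is already met when the one before it is completed fails the run):
1. both tabs are squeezed fully in (each over 5 mm) with the cap still on the tub (value of joint each of tab_a, tab_b above 0.005 m and z of cap in the frame of tub below 0.08 m), for 0.1 s.
2. the cap is lifted off, its underside clear above the collar (z of cap in the frame of tub above 0.1 m), for 0.1 s.
At the end, for the whole second after the job is handed in: The cap stands upright (within 0.1 rad) on the floor of the dish, its axis within 22 mm of the dish's centre, at rest and released (horizontal distance between cap and dish below 0.022 m and z of cap in the frame of dish between 0.002 and 0.009 m and angle between cap's own z axis and vertical below 0.1 rad and linear speed of cap below 0.02 m/s and contact force between the fingers and cap below 0.1 N); the robot touches nothing.
It fails at once if the cap is wrenched against the bayonet (over 25 N between cap and bayonet: turned hard into the stop, or pulled up while still caught) (contact force between cap and bayonet above 25 N).
It fails at once if the cap is dropped into the dish (faster than 0.4 m/s within 10 mm of its floor) or pressed onto it with over 50 N (contact force between cap and dish above 50 N or (linear speed of cap above 0.4 m/s and horizontal distance between cap and dish below 0.06 m and z of cap in the frame of dish below 0.015 m)).
It fails at once if the hedgehog, pyramid, night light or baby bottle is moved by more than 15 mm (distance of any of hedgehog, pyramid, night_light, baby_bottle from where it was at the start of the episode above 0.015 m).
It also fails if it takes over 72 s, if anything falls off the work surface, if the arm or the gripper's body presses on something with over 40 N, if the wrist force passes 120 N, or if a joint passes its speed limit or range.

ROBOT

A 7-joint arm with a two-finger parallel gripper is mounted at the origin on the work surface. World frame = base frame: x ahead of the robot, y to its left, z up, the work surface at z = 0. Lengths are in m, angles in rad, forces in N, time in s.
With the tool pointing down it reaches from about 0.4 to 0.875 m from the base axis. Payload 6.5 kg.
Tool frame: the origin (TCP) lies between the finger pads, 19 mm behind the fingertips; this is the grasp point; z points along the fingers, y is the line along which they close (so a half turn about z gives the same grasp; the last joint's range is limited). The gripper opens to 88 mm and grips with 3 to 60 N. Pads are 18 mm wide; open, the fingers measure 123 mm over their backs; the gripper's body (75 mm by 187 mm) begins 45 mm behind the grasp point.
Start: joints at [-1.333, 0.536, -0.004, 1.538, 0.003, 1.067, -0.071], TCP at [0.194, 0.62, 0.257] pointing down, gripper open.
Joint ranges: [-2.7, 2.7], [-0.37, 2.16], [-1.27, 1.26], [0.24, 2.4], [-1.31, 4.45], [0.19, 1.91], [-2.76, 2.76]. Speed limits (rad/s): [2.39, 2.39, 3.14, 3.14, 3.14, 3.14, 3.14].

INTERFACE

Orientations are given as a 3x3 rotation matrix whose columns are the frame's x, y, z axes.
In Python, from cell import manip, eyes, get_obs gives the robot as it stands (manip), with the cameras (eyes) and the readings as plain functions.
- The arm moves only by the shell command python3 jog.py [OPENING] [FORCE], which reads ROWS from standard input. ROWS is a JSON list of rows, 1 to 10 of them, each written [[dx, dy, dz], [rx, ry, rz]]: dx, dy, dz in m, then a rotation vector rx, ry, rz in rad; each row is the pose to reach, as a shift and turn from the pose commanded when the command began, along the tool's axes at that moment; what a row does not reach only later rows make up. A row lasts 1/12 s, in which the tool goes at most 0.0417 m and 0.125 rad, less where a joint would pass 70% of its speed; a pose out of reach is approached as far as the arm can. OPENING is the finger opening in m, set as the command begins (- or left out keeps the last). The fingers move at their own pace and stop on an object; FORCE is the grip in N (left out, the last holds). Time passes only in rows, so rows that do not move let the fingers close. It prints the time, the measured TCP pose, the force, the opening and the grip force at its end. Input that does not fit is refused with a message, and nothing moves.
- get_obs(): the state, without advancing time (a new reading comes with each control period).
- eyes.read_camera(name): name is "scene" or "top"; returns a dict with "frame" (480x640x3 uint8, blue, green, red), "vertical_fov" (degrees; the focal length in pixels is half the picture's height over the tangent of half this angle, whatever the lens; pixels are square), "cx", "cy" (the principal point, pixels), "rvec" (rotation vector, rad) and "tvec" (3), from world to camera coordinates, as OpenCV has them. Camera axes: x right, y down, z forward; pixel columns grow to the right and rows downward; lengths in m; the calibration is good to about 2 mm. A picture is of the moment at which its call begins. There is no depth.
- manip.hand_in(): hands the job in; it is judged then, once.
The state is a dict: "time": time; "joint_positions": joint angles; "joint_velocities": joint speeds; "joint_torque": joint torques, N m; "eef_pos": TCP position; "tool_rot": TCP orientation; "ft_force": force on the tool from outside, world axes, zero at the start; "torque": the same for the moment, N m; "width": finger opening in m; "gripper_force": force on a finger pad.
Only numpy, scipy, OpenCV 4.12 (cv2) and the standard library are available. Lean on these libraries where they do the work, as an engineer would, in place of code of your own. Each camera call takes 0.05 s, during which the arm holds its last target. There are 200 camera calls.

## Working session

There is one attempt and no reset: what is moved stays moved. The work goes in short steps, Python scripts to look and compute and a shell command to move; the robot and the scene stay as the last step left them, time stands still between calls to the robot, and variables do not carry over. Pictures are saved under pics/ and viewed, at most 10 in all, crops included, and the job is handed in when it is done.

```bash
ls; mkdir -p pics
python3 - <<'E'
from cell import manip, eyes, get_obs
import cv2,numpy as np
for n in("scene","top"):
    c=eyes.read_camera(n); cv2.imwrite(f"pics/{n}0.png",c["frame"]); print(n,c["vertical_fov"],c["cx"],c["cy"],c["rvec"],c["tvec"])
o=get_obs();print(o["time"],o["eef_pos"],np.round(o["tool_rot"],3),o["torque"],o["ft_force"],o["width"])
E
```

```text
cell.py
jog.py
pics
scene 44.91978046812219 325.8511649674809 237.69068532688755 [ 0.73696643  2.67836489 -1.0454087 ] [ 0.53465786 -0.16305709  1.24807104]
top 49.85140942730184 324.5885764136264 229.65111493015644 [ 2.20744699 -1.9919573   0.21929623] [-0.045598    0.61323076  0.65614833]
0.1 [0.19431132 0.61974801 0.25664735] [[-0.954  0.299 -0.   ]
 [ 0.299  0.954 -0.001]
 [-0.    -0.002 -1.   ]] [ 0.01461334 -0.01164933 -0.00069628] [-1.03907431 -0.14842443 -0.13913424] 0.0882468251917312
```

View pics/scene0.png

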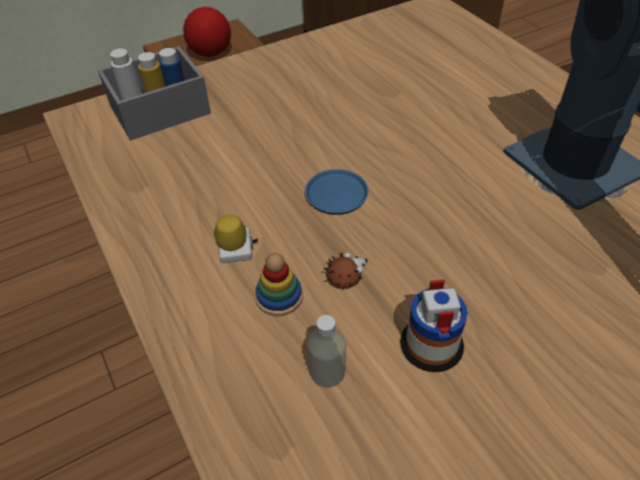

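View pics/top0.png

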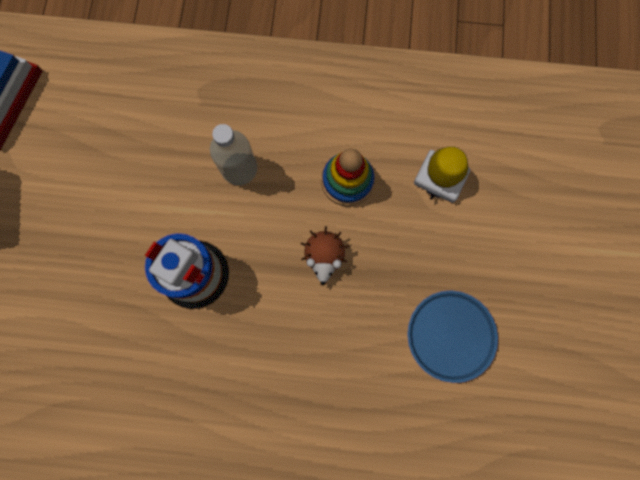

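The scene view shows the tub at about (435,330) and the dish at (337,191). In the top view the collar is at (180,265), the red tabs at (153,250) and (195,275), the cap's blue dot at (171,261) and the dish at (453,336). The neighbours stand well clear of the tub.

```bash
cat > h.py <<'E'
import cv2,numpy as np
from cell import manip, eyes, get_obs
def cam(n):
    c=eyes.read_camera(n); f=240/np.tan(np.radians(c["vertical_fov"]/2))
    c["K"]=np.array([[f,0,c["cx"]],[0,f,c["cy"]],[0,0,1]]); c["R"]=cv2.Rodrigues(np.array(c["rvec"],float))[0]; c["t"]=np.array(c["tvec"],float).ravel()
    c["hsv"]=cv2.cvtColor(c["frame"],cv2.COLOR_BGR2HSV); return c
def onz(c,uv,z):
    uv=np.atleast_2d(uv).astype(float); d=np.c_[uv,np.ones(len(uv))]@np.linalg.inv(c["K"]).T@c["R"]; o=-c["R"].T@c["t"]
    return (o+d*((z-o[2])/d[:,2])[:,None])[:,:2]
def blobs(m,box,amin=15):
    x0,y0,x1,y1=box; k=np.zeros_like(m); k[y0:y1,x0:x1]=m[y0:y1,x0:x1]
    return sorted([q for q in cv2.findContours(k,cv2.RETR_EXTERNAL,cv2.CHAIN_APPROX_NONE)[0] if cv2.contourArea(q)>amin],key=cv2.contourArea,reverse=True)
def blue(c): return cv2.inRange(c["hsv"],(98,110,40),(125,255,255))
def red(c): return cv2.inRange(c["hsv"],(0,170,90),(6,255,255))|cv2.inRange(c["hsv"],(172,170,90),(180,255,255))
E
python3 - <<'E'
from h import *
B={"top":((120,215,250,315),(390,270,520,400)),"scene":((395,270,480,380),(290,155,385,225))}
for n in B:
    c=cam(n); 
    d=blobs(blue(c),B[n][1])[0]
    p=onz(c,d[:,0,:],.013); (x,y),r=cv2.minEnclosingCircle(p.astype(np.float32)); print(n,"dish",x,y,r,p.mean(0))
    for q in blobs(blue(c),B[n][0],8):
        h=cv2.convexHull(q)[:,0,:]; p=onz(c,h,.098).astype(np.float32); print(" blue",cv2.contourArea(q),cv2.boundingRect(q),"z98",cv2.minEnclosingCircle(p))
        M=cv2.moments(q); print("   cen z127",onz(c,(M["m10"]/M["m00"],M["m01"]/M["m00"]),.127))
    for q in blobs(red(c),B[n][0],8):
        M=cv2.moments(q); print(" red",cv2.contourArea(q),cv2.boundingRect(q),onz(c,(M["m10"]/M["m00"],M["m01"]/M["m00"]),.131), cv2.minAreaRect(onz(c,q[:,0,:],.131).astype(np.float32)))
    w=cv2.resize(c["frame"][B[n][0][1]:B[n][0][3],B[n][0][0]:B[n][0][2]],None,fx=4,fy=4,interpolation=cv2.INTER_CUBIC); cv2.imwrite(f"pics/crop_{n}.png",w[:600,:400] if 0 else w)
a,b=[cv2.imread(f"pics/crop_{n}.png") for n in B]; H=440; a=cv2.resize(a,(440,338)); b=cv2.resize(b,(340,440)); o=np.zeros((440,780,3),np.uint8); o[:338,:440]=a;o[:,440:]=b; cv2.imwrite("pics/crop.png",o)
E
```

```text
top dish 0.489776074886322 -0.18083932995796204 0.06393839418888092 [ 0.4895541  -0.18132299]
 blue 886.0 (146, 234, 66, 64) z98 ((0.5397340655326843, 0.2037702202796936), 0.04399251937866211)
   cen z127 [[0.5330728  0.18857887]]
 blue 200.5 (162, 253, 17, 16) z98 ((0.5451904535293579, 0.21585172414779663), 0.011324195191264153)
   cen z127 [[0.54158476 0.20659711]]
 red 44.0 (184, 265, 11, 15) [[0.52948062 0.17943023]] ((0.5291624665260315, 0.1795598417520523), (0.004638240206986666, 0.02037043869495392), 65.9815444946289)
 red 37.5 (145, 242, 11, 15) [[0.55303967 0.23254368]] ((0.5532642602920532, 0.2324446588754654), (0.004000380635261536, 0.01951143518090248), 65.58744812011719)
scene dish 0.4905282258987427 -0.17739547789096832 0.06412290781736374 [ 0.49134132 -0.17698374]
 blue 728.0 (411, 292, 56, 49) z98 ((0.5460565090179443, 0.2124810367822647), 0.04728538170456886)
   cen z127 [[0.57580095 0.23750222]]
 blue 110.5 (435, 292, 14, 12) z98 ((0.5232803821563721, 0.1895586997270584), 0.010995188727974892)
   cen z127 [[0.53987412 0.20501697]]
 red 33.0 (440, 326, 9, 7) [[0.572801  0.2525727]] ((0.5723950862884521, 0.25289613008499146), (0.00900607742369175, 0.011678561568260193), 69.9242172241211)
 red 23.0 (439, 312, 15, 4) [[0.55390446 0.23304684]] ((0.5540773272514343, 0.2328958809375763), (0.004317447077482939, 0.02024403214454651), 66.46205139160156)
 red 23.0 (430, 280, 14, 4) [[0.52958618 0.18028648]] ((0.530029833316803, 0.17981810867786407), (0.005698111839592457, 0.02007457986474037), 58.83164978027344)
```

View pics/crop.png

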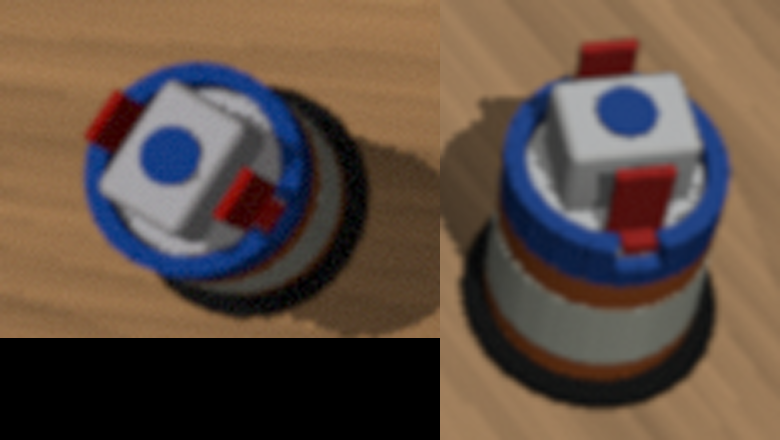

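The enlarged crops show both red tabs, the feet in the notches and the blue dot. Both views agree on the cap axis, (0.541, 0.206), and on a tab line at 65.6°. The dish centre is about (0.490, -0.179). Moving above the cap.

```bash
cat >> h.py <<'E'
def togo(xyz,ydeg=None):
    o=get_obs(); R=np.array(o["tool_rot"]); d=R.T@(np.array(xyz)-o["eef_pos"])
    a=np.degrees(np.arctan2(R[1,1],R[0,1])); print("t",o["time"],"tool-shift",d.round(4),"yaw",a.round(2),"rz",None if ydeg is None else np.radians(a-ydeg).round(4),"R22",R[:2,2].round(4),"j",np.round(o["joint_positions"],2))
E
echo '[[[-0.034,-0.022,0.004],[0,0,0.01]],[[-0.068,-0.044,0.008],[0,0,0.02]],[[-0.102,-0.066,0.012],[0,0,0.04]],[[-0.136,-0.087,0.016],[0,0,0.05]],[[-0.17,-0.109,0.02],[0,0,0.06]],[[-0.204,-0.131,0.024],[0,0,0.07]],[[-0.238,-0.153,0.028],[0,0,0.08]],[[-0.272,-0.175,0.032],[0,0,0.09]],[[-0.306,-0.196,0.036],[0,0,0.1]],[[-0.34,-0.218,0.04],[0,0,0.122]]]' | python3 jog.py 0.088 28
python3 -c "
from h import *
togo((.541,.206,.16),65.6)"
```

```text
time: 1.03
eef_pos: [0.4546, 0.309, 0.2173]
tool_rot: [[-0.911, 0.413, 0.0], [0.413, 0.911, 0.0], [-0.0, 0.0, -1.0]]
ft_force: [0.8, 0.6, -0.7]
width: 0.0883
gripper_force: 0.0
t 1.0333 tool-shift [-0.1212 -0.0581  0.0573] yaw 65.6 rz -0.0001 R22 [0.0001 0.0003] j [-0.76  0.41  0.11  1.85 -0.06  0.88  0.52]
```

```bash
echo '[[[-0.035,-0.017,0.015],[0,0,0]],[[-0.07,-0.034,0.03],[0,0,0]],[[-0.1,-0.048,0.045],[0,0,0]],[[-0.1212,-0.0581,0.0573],[0,0,0]],[[-0.1212,-0.0581,0.0573],[0,0,0]],[[-0.1212,-0.0581,0.0573],[0,0,0]]]' | python3 jog.py
python3 - <<'E'
from h import *
togo((.541,.206,.121),65.6)
a=cam("top")["frame"][180:340,80:290];b=cam("scene")["frame"][220:380,350:560]
cv2.imwrite("pics/above.png",cv2.resize(np.hstack([a,b]),None,fx=1.9,fy=1.9,interpolation=cv2.INTER_CUBIC))
o=get_obs();print(o["torque"],o["ft_force"])
E
```

```text
time: 1.53
eef_pos: [0.5402, 0.2058, 0.1593]
tool_rot: [[-0.909, 0.416, -0.001], [0.416, 0.909, -0.001], [0.001, -0.002, -1.0]]
ft_force: [-0.0, 0.1, -0.2]
width: 0.088
gripper_force: 0.0
t 1.5333 tool-shift [-0.0007  0.0005  0.0383] yaw 65.42 rz -0.0031 R22 [-0.0014 -0.0012] j [-0.54  0.54  0.13  1.81 -0.09  0.79  0.78]
[0.0127358  0.00238286 0.00925987] [-0.32849864  0.52953086  0.52752673]
```

View pics/above.png

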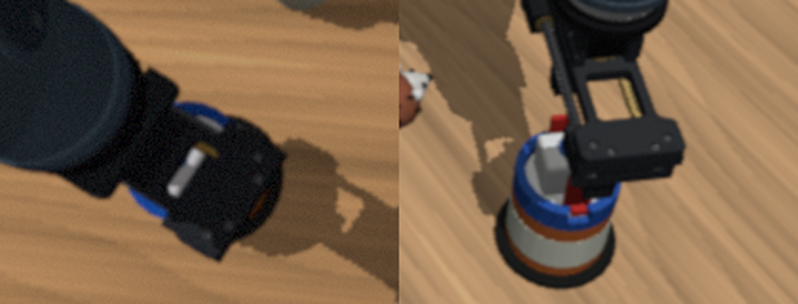

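The pictures show the fingers aligned with the tab line above the cap. Descending, then closing on the tabs.

```bash
echo '[[[0,0,0.012],[0,0,0]],[[0,0,0.024],[0,0,0]],[[0,0,0.034],[0,0,0]],[[0,0,0.038],[0,0,0]],[[0,0,0.038],[0,0,0]],[[0,0,0.038],[0,0,0]]]' | python3 jog.py
echo '[[[0,0,0],[0,0,0]],[[0,0,0],[0,0,0]],[[0,0,0],[0,0,0]],[[0,0,0],[0,0,0]],[[0,0,0],[0,0,0]],[[0,0,0],[0,0,0]],[[0,0,0],[0,0,0]],[[0,0,0],[0,0,0]]]' | python3 jog.py 0.04 28
python3 -c "
from h import *
togo((.541,.206,.121),65.6)
o=get_obs();print(o['torque'],o['ft_force'])"
```

```text
time: 2.13
eef_pos: [0.5398, 0.2076, 0.1217]
tool_rot: [[-0.911, 0.413, -0.001], [0.413, 0.911, -0.0], [0.0, -0.001, -1.0]]
ft_force: [-0.2, 0.3, -0.6]
width: 0.0883
gripper_force: 0.0
time: 2.8
eef_pos: [0.5402, 0.2072, 0.1229]
tool_rot: [[-0.911, 0.413, 0.0], [0.413, 0.911, -0.0], [-0.0, -0.0, -1.0]]
ft_force: [-2.7, -2.3, 7.9]
width: 0.0493
gripper_force: 28.0
t 2.8 tool-shift [-0.0012 -0.0008  0.0019] yaw 65.59 rz -0.0002 R22 [ 0.0002 -0.0002] j [-0.53  0.6   0.12  1.83 -0.1   0.72  0.79]
[-0.55169755  0.52879072  0.06204609] [-2.65174457 -2.34589103  7.9311552 ]
```

```bash
echo '[[[0,0,-0.001],[0,0,0]],[[0,0,-0.001],[0,0,0]],[[0,0,-0.001],[0,0,0]]]' | python3 jog.py
python3 -c "
from h import *
togo((.541,.206,.121),65.6)
o=get_obs();print(o['torque'],o['ft_force'])"
```

```text
time: 3.05
eef_pos: [0.54, 0.2072, 0.123]
tool_rot: [[-0.911, 0.413, -0.0], [0.413, 0.911, -0.0], [-0.0, -0.0, -1.0]]
ft_force: [-0.2, -1.9, 1.0]
width: 0.049
gripper_force: 28.0
t 3.05 tool-shift [-0.0014 -0.0007  0.002 ] yaw 65.59 rz -0.0001 R22 [-0.0001 -0.0004] j [-0.53  0.59  0.12  1.83 -0.1   0.72  0.78]
[-0.3795135   0.06693312  0.02891113] [-0.21240021 -1.86790746  0.9803569 ]
```

```bash
cat > m.py <<'E'
from h import *
R=[get_obs()]
togo((.541,.206,.121),65.6); o=R[0]; print("M",np.round(o["torque"],3),"F",np.round(o["ft_force"],1),"w",o["width"])
E
echo '[[[0,0,0],[0,0,-0.03]],[[0,0,0],[0,0,-0.06]],[[0,0,0],[0,0,-0.1]],[[0,0,0],[0,0,-0.15]],[[0,0,0],[0,0,-0.2]],[[0,0,0],[0,0,-0.2]]]' | python3 jog.py; python3 m.py
echo '[[[0,0,0],[0,0,-0.05]],[[0,0,0],[0,0,-0.1]],[[0,0,0],[0,0,-0.15]],[[0,0,0],[0,0,-0.2]],[[0,0,0],[0,0,-0.2]]]' | python3 jog.py; python3 m.py
```

```text
time: 3.55
eef_pos: [0.5401, 0.2071, 0.123]
tool_rot: [[-0.975, 0.221, -0.0], [0.221, 0.975, -0.0], [0.0, -0.0, -1.0]]
ft_force: [-0.0, -2.4, 0.6]
width: 0.0489
gripper_force: 28.0
t 3.55 tool-shift [-0.0011 -0.0008  0.002 ] yaw 77.23 rz 0.203 R22 [-0.0003 -0.0004] j [-0.49  0.59  0.06  1.83 -0.05  0.72  0.95]
M [-0.65   0.054 -0.069] F [-0.  -2.4  0.6] w 0.04887652090132141
time: 3.97
eef_pos: [0.54, 0.2069, 0.123]
tool_rot: [[-1.0, 0.025, -0.0], [0.025, 1.0, -0.001], [0.0, -0.001, -1.0]]
ft_force: [-0.5, -4.0, -0.4]
width: 0.0494
gripper_force: 28.0
t 3.9667 tool-shift [-0.001  -0.0009  0.002 ] yaw 88.57 rz 0.4009 R22 [-0.0004 -0.0006] j [-0.45  0.59  0.01  1.83 -0.01  0.72  1.11]
M [-0.755  0.059  0.006] F [-0.5 -4.  -0.4] w 0.049388659293010666
```

```bash
echo '[[[-0.0003,-0.0006,0],[0,0,-0.02]],[[-0.0003,-0.0006,0],[0,0,-0.04]],[[-0.0003,-0.0006,0],[0,0,-0.06]],[[-0.0003,-0.0006,0],[0,0,-0.06]]]' | python3 jog.py >/dev/null; python3 m.py
echo '[[[0,0,0],[0,0,-0.02]],[[0,0,0],[0,0,-0.04]],[[0,0,0],[0,0,-0.04]]]' | python3 jog.py >/dev/null; python3 m.py
echo '[[[0,0,0],[0,0,-0.02]],[[0,0,0],[0,0,-0.04]],[[0,0,0],[0,0,-0.04]]]' | python3 jog.py>/dev/null; python3 m.py
```

```text
t 4.3 tool-shift [-0.0008 -0.0008  0.002 ] yaw 92.01 rz 0.461 R22 [-0.0003 -0.0003] j [-0.44  0.59 -0.    1.83  0.    0.72  1.16]
M [-0.693 -0.004  0.049] F [-0.5 -3.8 -0.4] w 0.04907467229180511
t 4.55 tool-shift [-0.0007 -0.0008  0.002 ] yaw 94.33 rz 0.5015 R22 [-0.0002 -0.0003] j [-0.43  0.59 -0.01  1.83  0.01  0.72  1.19]
M [-0.764  0.1   -0.038] F [-0.4 -2.3 -0.8] w 0.04923738096234913
t 4.8 tool-shift [-0.0007 -0.0008  0.002 ] yaw 96.63 rz 0.5415 R22 [-0.0003 -0.0003] j [-0.43  0.59 -0.02  1.83  0.02  0.72  1.23]
M [-0.905  0.152 -0.074] F [-0.  -3.8 -0.2] w 0.04916139043128565
```

```bash
cat > chk.py <<'E'
from h import *
import sys
o=get_obs(); R=o["tool_rot"]; m=o["torque"][2]; print(round(np.radians(np.degrees(np.arctan2(R[1][1],R[0][1]))-65.6),4),round(m,3),np.round(o["ft_force"],1),o["time"]); sys.exit(m<-.14)
E
echo '[[[0,0,0],[0,0,-0.02]],[[0,0,0],[0,0,-0.035]],[[0,0,0],[0,0,-0.035]]]' | python3 jog.py >/dev/null; python3 chk.py && 
echo '[[[0,0,0],[0,0,-0.02]],[[0,0,0],[0,0,-0.035]],[[0,0,0],[0,0,-0.035]]]' | python3 jog.py >/dev/null; python3 chk.py && 
echo '[[[0,0,0],[0,0,-0.02]],[[0,0,0],[0,0,-0.035]],[[0,0,0],[0,0,-0.035]]]' | python3 jog.py >/dev/null; python3 chk.py && 
echo '[[[0,0,0],[0,0,-0.02]],[[0,0,0],[0,0,-0.035]],[[0,0,0],[0,0,-0.035]]]' | python3 jog.py >/dev/null; python3 chk.py && 
echo '[[[0,0,0],[0,0,-0.02]],[[0,0,0],[0,0,-0.035]],[[0,0,0],[0,0,-0.035]]]' | python3 jog.py >/dev/null; python3 chk.py && 
echo '[[[0,0,0],[0,0,-0.02]],[[0,0,0],[0,0,-0.035]],[[0,0,0],[0,0,-0.035]]]' | python3 jog.py >/dev/null; python3 chk.py
```

```text
0.5762 -0.06 [-0.2 -5.7 -0.2] 5.05
0.5762 -0.06 [-0.2 -5.7 -0.2] 5.05
0.5762 -0.06 [-0.2 -5.7 -0.2] 5.05
0.5762 -0.06 [-0.2 -5.7 -0.2] 5.05
0.5762 -0.06 [-0.2 -5.7 -0.2] 5.05
0.5762 -0.06 [-0.2 -5.7 -0.2] 5.05False
False
False
False
False
False
```

```bash
sed -i 's/sys.exit(m<-.14)/sys.exit(int(m<-.14))/' chk.py
echo '[[[0,-0.0006,0],[0,0,-0.02]],[[0,-0.0006,0],[0,0,-0.035]],[[0,-0.0006,0],[0,0,-0.035]]]' | python3 jog.py >/dev/null; python3 chk.py && 
echo '[[[0,0,0],[0,0,-0.02]],[[0,0,0],[0,0,-0.035]],[[0,0,0],[0,0,-0.035]]]' | python3 jog.py >/dev/null && python3 chk.py && 
echo '[[[0,0,0],[0,0,-0.02]],[[0,0,0],[0,0,-0.035]],[[0,0,0],[0,0,-0.035]]]' | python3 jog.py >/dev/null && python3 chk.py && 
echo '[[[0,0,0],[0,0,-0.02]],[[0,0,0],[0,0,-0.035]],[[0,0,0],[0,0,-0.035]]]' | python3 jog.py >/dev/null && python3 chk.py && 
echo '[[[0,0,0],[0,0,-0.02]],[[0,0,0],[0,0,-0.035]],[[0,0,0],[0,0,-0.035]]]' | python3 jog.py >/dev/null && python3 chk.py && 
echo '[[[0,0,0],[0,0,-0.02]],[[0,0,0],[0,0,-0.035]],[[0,0,0],[0,0,-0.035]]]' | python3 jog.py >/dev/null && python3 chk.py
```

```text
0.6114 -0.039 [-0.8 -3.5 -0.3] 5.3
0.6464 -0.062 [-1.2 -3.7 -0.7] 5.55
0.6814 -0.02 [-0.9 -3.2 -0.9] 5.8
0.7157 -0.111 [ 0.4 -4.   0.2] 6.05
0.749 -0.61 [ 2.  -5.1 -0.5] 6.3
```

The stop is at about 0.73 rad. I'll ease back a little before lifting.

```bash
echo '[[[0,0,0],[0,0,0.015]],[[0,0,0],[0,0,0.015]]]' | python3 jog.py >/dev/null; python3 chk.py; python3 m.py
```

```text
0.7331 -0.263 [ 1.1 -5.  -1.9] 6.4667
t 6.4667 tool-shift [-0.0003  0.0004  0.0022] yaw 107.61 rz 0.7331 R22 [ 0.0005 -0.0006] j [-0.39  0.59 -0.07  1.82  0.06  0.73  1.39]
M [-1.224 -0.295 -0.263] F [ 1.1 -5.  -1.9] w 0.04954077441090627
```

```bash
echo '[[[0,0,0],[0,0,0.008]],[[0,0,-0.001],[0,0,0.008]],[[0,0,-0.001],[0,0,0.008]]]' | python3 jog.py >/dev/null; python3 chk.py;  echo '[[[0,0,-0.0005],[0,0,0]],[[0,0,-0.001],[0,0,0]],[[0,0,-0.001],[0,0,0]]]' | python3 jog.py >/dev/null; python3 m.py
```

```text
0.7263 -0.111 [ 1.8 -5.4 -3.1] 6.7167
t 6.9667 tool-shift [-0.0002  0.0003  0.0041] yaw 107.21 rz 0.7263 R22 [ 0.0008 -0.0007] j [-0.39  0.59 -0.07  1.82  0.06  0.73  1.38]
M [-1.215 -0.426 -0.172] F [ 2.  -5.  -3.2] w 0.04880667113213618
```

```bash
echo '[[[0,0,-0.001],[0,0,0]],[[0,0,-0.002],[0,0,0]],[[0,0,-0.003],[0,0,0]],[[0,0,-0.003],[0,0,0]]]' | python3 jog.py >/dev/null; python3 m.py;  echo '[[[0,0,-0.002],[0,0,0]],[[0,0,-0.004],[0,0,0]],[[0,0,-0.006],[0,0,0]],[[0,0,-0.006],[0,0,0]]]' | python3 jog.py >/dev/null; python3 m.py
```

```text
t 7.3 tool-shift [-0.0001  0.0003  0.0071] yaw 107.21 rz 0.7263 R22 [ 0.0008 -0.0006] j [-0.39  0.59 -0.07  1.82  0.06  0.74  1.38]
M [-1.205 -0.401 -0.183] F [ 1.7 -4.  -2.9] w 0.0493358736832519
t 7.6333 tool-shift [-0.0003 -0.0008  0.0134] yaw 107.27 rz 0.7273 R22 [0.0001 0.0004] j [-0.39  0.58 -0.07  1.82  0.06  0.75  1.38]
M [-0.797  0.034 -0.046] F [-0.6 -3.9  0.1] w 0.04932274620521542
```

```bash
echo '[[[0,0,-0.004],[0,0,0]],[[0,0,-0.01],[0,0,0]],[[0,0,-0.018],[0,0,0]],[[0,0,-0.028],[0,0,0]],[[0,0,-0.04],[0,0,0]],[[0,0,-0.055],[0,0,0]],[[0,0,-0.07],[0,0,0]],[[0,0,-0.07],[0,0,0]],[[0,0,-0.07],[0,0,0]]]' | python3 jog.py >/dev/null; python3 m.py
python3 - <<'E'
from h import *
a=cam("top")["frame"][180:340,80:290];b=cam("scene")["frame"][180:380,340:560]
cv2.imwrite("pics/lift.png",np.hstack([cv2.resize(a,None,fx=1.8,fy=1.8),cv2.resize(b,None,fx=1.8,fy=1.8)[:288]]))
togo((.490,-.179,.19),107.2)
E
```

```text
t 8.3833 tool-shift [ 0.0006 -0.0008  0.0845] yaw 107.27 rz 0.7272 R22 [0.0025 0.0013] j [-0.39  0.48 -0.08  1.78  0.04  0.89  1.39]
M [ 0.035 -0.047  0.023] F [ 0.4 -0.6 -0.5] w 0.049007423702074525
t 8.4833 tool-shift [ 0.1622 -0.3531  0.0139] yaw 107.27 rz 0.0012 R22 [-0.0005 -0.0002] j [-0.39  0.48 -0.08  1.78  0.04  0.89  1.39]
```

View pics/lift.png

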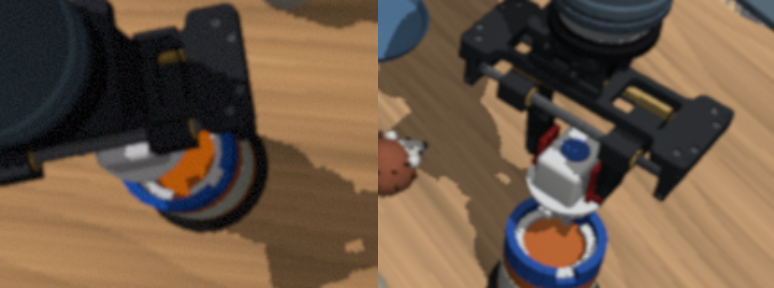

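The pictures show the cap hanging upright in the gripper, clear of the open tub. Moving to the dish.

```bash
echo '[[[0.006,-0.014,0],[0,0,0]],[[0.018,-0.04,0],[0,0,0]],[[0.034,-0.073,0],[0,0,0]],[[0.05,-0.108,0],[0,0,0]],[[0.066,-0.143,0],[0,0,0]],[[0.082,-0.178,0],[0,0,0]],[[0.098,-0.213,0],[0,0,0]],[[0.114,-0.248,0],[0,0,0]],[[0.13,-0.283,0],[0,0,0]],[[0.144,-0.313,0],[0,0,0]]]' | python3 jog.py >/dev/null
echo '[[[0.01,-0.022,0.01],[0,0,0]],[[0.016,-0.035,0.03],[0,0,0]],[[0.018,-0.04,0.05],[0,0,0]],[[0.018,-0.04,0.07],[0,0,0]],[[0.018,-0.04,0.07],[0,0,0]],[[0.018,-0.04,0.07],[0,0,0]]]' | python3 jog.py
python3 - <<'E'
from h import *
togo((.490,-.179,.053),107.2)
a=cam("top")["frame"][240:440,340:560];b=cam("scene")["frame"][60:260,240:460]
cv2.imwrite("pics/dish.png",cv2.resize(np.hstack([a,b]),None,fx=1.8,fy=1.8))
E
```

```text
time: 9.82
eef_pos: [0.4888, -0.1791, 0.1332]
tool_rot: [[-0.955, -0.296, -0.003], [-0.296, 0.955, 0.001], [0.003, 0.002, -1.0]]
ft_force: [-0.6, 0.1, -0.6]
width: 0.049
gripper_force: 28.0
t 9.8167 tool-shift [-0.0014 -0.0004  0.0802] yaw 107.22 rz 0.0004 R22 [-0.0034  0.0007] j [ 0.25  0.5   0.02  1.97 -0.02  0.68  2.15]
```

View pics/dish.png

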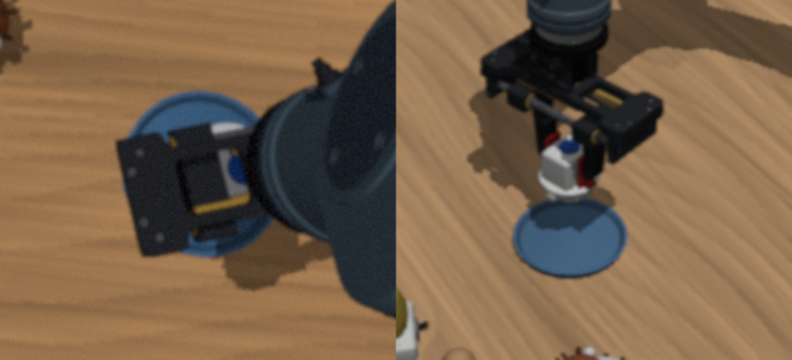

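The cap hangs upright over the dish. Lowering it slowly, with a force check near the floor.

```bash
echo '[[[0,0,0.01],[0,0,0]],[[0,0,0.025],[0,0,0]],[[0,0,0.04],[0,0,0]],[[0,0,0.055],[0,0,0]],[[0,0,0.066],[0,0,0]],[[0,0,0.072],[0,0,0]],[[0,0,0.074],[0,0,0]],[[0,0,0.074],[0,0,0]]]' | python3 jog.py >/dev/null; python3 m.py
echo '[[[0,0,0.001],[0,0,0]],[[0,0,0.002],[0,0,0]],[[0,0,0.003],[0,0,0]],[[0,0,0.003],[0,0,0]]]' | python3 jog.py ; python3 m.py
```

```text
t 10.5833 tool-shift [-0.1624  0.3524 -0.061 ] yaw 107.27 rz 0.7272 R22 [-0.0001  0.    ] j [ 0.25  0.63  0.01  1.99 -0.02  0.52  2.15]
M [ 0.073 -0.018 -0.015] F [-1.  -0.9 -0.4] w 0.04922442479593158
time: 10.92
eef_pos: [0.4907, -0.1789, 0.0574]
tool_rot: [[-0.955, -0.297, 0.001], [-0.297, 0.955, -0.0], [-0.001, -0.0, -1.0]]
ft_force: [-0.2, -1.0, -1.3]
width: 0.0495
gripper_force: 28.0
t 10.9167 tool-shift [-0.1623  0.3526 -0.0637] yaw 107.26 rz 0.727 R22 [ 0.0006 -0.0002] j [ 0.25  0.64  0.01  1.99 -0.02  0.52  2.15]
M [ 0.022  0.028 -0.015] F [-0.2 -1.  -1.3] w 0.04953164907490023
```

```bash
cat > z.py <<'E'
from h import *
import sys
o=get_obs(); f=o["ft_force"][2]; print(o["time"],np.round(o["eef_pos"],4),round(f,1)); sys.exit(int(f>2))
E
echo '[[[0,0,0.001],[0,0,0]],[[0,0,0.002],[0,0,0]],[[0,0,0.002],[0,0,0]]]' | python3 jog.py >/dev/null; python3 z.py && 
echo '[[[0,0,0.001],[0,0,0]],[[0,0,0.001],[0,0,0]]]' | python3 jog.py >/dev/null && python3 z.py && 
echo '[[[0,0,0.001],[0,0,0]],[[0,0,0.001],[0,0,0]]]' | python3 jog.py >/dev/null && python3 z.py && 
echo '[[[0,0,0.001],[0,0,0]],[[0,0,0.001],[0,0,0]]]' | python3 jog.py >/dev/null && python3 z.py && 
echo '[[[0,0,0.001],[0,0,0]],[[0,0,0.001],[0,0,0]]]' | python3 jog.py >/dev/null && python3 z.py && 
echo '[[[0,0,0.001],[0,0,0]],[[0,0,0.001],[0,0,0]]]' | python3 jog.py >/dev/null && python3 z.py
```

```text
11.1667 [ 0.4904 -0.1788  0.055 ] -0.6
11.3333 [ 0.4904 -0.1788  0.054 ] -0.9
11.5 [ 0.4905 -0.1788  0.053 ] -0.1
11.6667 [ 0.4906 -0.1788  0.0529] 8.8
```

Touched down at 8.8 N. Easing off and opening.

```bash
echo '[[[0,0,-0.0008],[0,0,0]],[[0,0,-0.0008],[0,0,0]]]' | python3 jog.py >/dev/null; python3 z.py
echo '[[[0,0,0],[0,0,0]],[[0,0,0],[0,0,0]],[[0,0,0],[0,0,0]],[[0,0,0],[0,0,0]],[[0,0,0],[0,0,0]],[[0,0,0],[0,0,0]]]' | python3 jog.py .088 
echo '[[[0,0,-0.004],[0,0,0]],[[0,0,-0.012],[0,0,0]],[[0,0,-0.025],[0,0,0]],[[0,0,-0.045],[0,0,0]],[[0,0,-0.07],[0,0,0]],[[0,0,-0.1],[0,0,0]],[[0,0,-0.13],[0,0,0]],[[-0.03,0,-0.15],[0,0,0]],[[-0.03,0,-0.15],[0,0,0]],[[-0.03,0,-0.15],[0,0,0]]]' | python3 jog.py >/dev/null
python3 - <<'E'
from h import *
togo((.49,-.179,.2))
c=cam("top");d=cam("scene")
a=c["frame"][240:440,340:560];b=d["frame"][60:260,240:460]
cv2.imwrite("pics/end.png",cv2.resize(np.hstack([a,b]),None,fx=1.8,fy=1.8))
for k,box in((c,(390,270,520,400)),(d,(290,130,385,225))):
    for q in blobs(blue(k),box,8)+blobs(red(k),box,8): M=cv2.moments(q); print(cv2.contourArea(q),onz(k,(M["m10"]/M["m00"],M["m01"]/M["m00"]),.057))
E
```

```text
11.8333 [ 0.4906 -0.1789  0.0531] -0.5
time: 12.33
eef_pos: [0.4905, -0.1789, 0.0529]
tool_rot: [[-0.955, -0.297, 0.0], [-0.297, 0.955, -0.0], [-0.0, -0.0, -1.0]]
ft_force: [0.6, -0.3, -1.2]
width: 0.0867
gripper_force: 0.0
t 13.1667 tool-shift [0.0325 0.0001 0.0047] yaw 107.36 rz None R22 [ 0.0042 -0.0006] j [ 0.21  0.43  0.02  1.86 -0.01  0.85  2.12]
2284.0 [[ 0.46017254 -0.17268571]]
443.5 [[ 0.5327219  -0.18838313]]
9.0 [[ 0.48918577 -0.18603577]]
972.5 [[ 0.52315782 -0.12307994]]
44.0 [[ 0.49077084 -0.17920317]]
15.0 [[ 0.49916335 -0.11763475]]
9.0 [[ 0.48180006 -0.15117908]]
```

View pics/end.png

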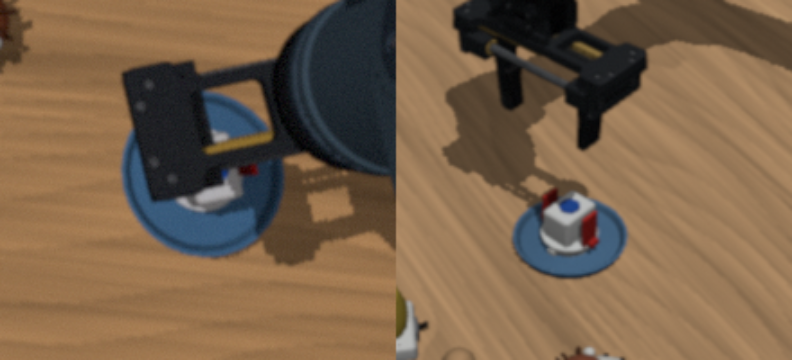

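The cap stands upright at (0.491, -0.179), in the middle of the dish, and the gripper is clear of it. Handing in.

```bash
python3 -c "
from cell import manip, eyes, get_obs
print(manip.hand_in())"
```

```text
the job is handed in; nothing more can be done
None
```

I opened the tub, set the cap upright within about 2 mm of the dish's centre, released it, and handed the job in at about 13 s; the judge's result wasn't shown. The cap met its stop at about 0.73 rad, where the moment briefly reached 0.61 N m (above the suggested 0.2–0.3), and I eased it back before lifting.

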